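# Slide the glue bottle into its bay

### The arm

A 7-joint arm with a two-finger parallel gripper is mounted at the origin on a cart in front of the work surface, level with it; the furniture and walls round the work are solid. World frame = base frame: x ahead of the robot, y to its left, z up, the work surface at z = 0. Lengths are in m, angles in rad, forces in N, time in s.
With the tool pointing down it reaches from about 0.425 to 0.825 m from the base axis. Payload 3.6 kg.
Tool frame: the origin (TCP) lies at the very end of the fingers, on their centre line; the grasp point (between the pads) lies 19 mm behind it; z points along the fingers, y is the line along which they close (so a half turn about z gives the same grasp; the last joint's range is limited). The gripper opens to 93 mm and grips with 3 to 60 N. Pads are 15 mm wide; open, the fingers measure 128 mm over their backs; the gripper's body (75 mm by 188 mm) begins 65 mm behind the grasp point.
Start: joints at [1.125, 0.615, -0.013, 1.423, 0.008, 1.103, -0.04], TCP at [0.265, -0.594, 0.219] pointing down, gripper open.
Joint ranges: [-3.12, 3.12], [-0.3, 2.06], [-1.34, 1.32], [0.26, 2.42], [-1.36, 4.5], [0.01, 1.98], [-2.84, 2.84]. Speed limits (rad/s): [2.79, 2.79, 3.14, 3.14, 3.14, 3.14, 3.14].

### API

Orientations are given as a 3x3 rotation matrix whose columns are the frame's x, y, z axes.
In Python, from station import arm gives the robot as it stands. The module is installed in compiled form; this text tells all that it offers.
- The arm moves only by the tool drive_tool, never from a script. Its argument "increments" is a list of rows, each an object of numbers: "dx", "dy", "dz": the shift along the world's x, y, z in units of 40 cm (1.0 is 40 cm); "ax", "ay", "az": the turn, a rotation vector about the world's x, y, z in units of pi rad (1.0 is pi rad); "jaw": the opening, from 0 (shut) to 1 (fully open). A call has 1 to 20 rows; each row is the pose to reach, as a shift and turn from the pose commanded when the call began, turning the shorter way round; what a row does not reach only later rows make up. A row lasts 1/10 s, in which the tool goes at most 50 mm and 8.59 degrees, less where a joint would pass 70% of its speed; a pose out of reach is approached as far as the arm can. A call with a number of a shift or a turn outside -1 to 1 is refused whole. A call with a gripper value outside its range is refused whole. The fingers move at their own pace and stop on an object; "force" is the grip in N (left out, the last holds). Time passes only in rows, so rows that repeat a pose let the fingers close. It gives the time, the measured TCP pose, the force, the opening and the grip force at its end, in the units of the state.
- arm.sense(): the state, without advancing time (a new reading comes with each control period).
- arm.snapshot(name): name is "scene" or "top" or "wrist"; returns the picture (400x640x3 uint8, blue, green, red); there is no depth.
- arm.calibration(name): a dict with "camera_matrix" (3x3 intrinsics, pixels), "R" (3x3) and "t" (3): a world point X has camera coordinates R X + t; the wrist camera has in their place "hand_eye" (4x4, takes a point from camera to tool coordinates, whose origin is the TCP and whose axes are the flange's). Camera axes: x right, y down, z forward; pixel columns grow to the right and rows downward; lengths in m; the calibration is good to about 2 mm. The wrist camera is an equidistant fisheye: a pixel r from the principal point sees the ray r / f radians off the axis. A picture is of the moment at which its call begins: read the wrist's pose just before it. calibration takes no time and is no camera call.
- arm.close_job(): hands the job in; it is judged then, once.
The state is a dict: "t": time; "joint_pos": joint angles; "joint_velocities": joint speeds; "joint_efforts": joint torques, N m; "eef_pos": TCP position; "ee_rot": TCP orientation; "force": force on the tool from outside, world axes, zero at the start; "torque": the same for the moment, N m; "opening": finger opening in m; "grasp_force": force on a finger pad.
Only numpy, scipy, OpenCV 4.12 (cv2) and the standard library are available. Lean on these libraries where they do the work, as an engineer would, in place of code of your own. Each camera call takes 0.05 s, during which the arm holds its last target. There are 200 camera calls.

### The job

The tall glue bottle in front of the low wooden bay has sticky sides, so do not pinch, lift or carry it: push it gently with the fingertips, low on its body so that it slides upright along the bench without tipping, through the open front of the bay until its whole foot is inside between the cleats. Leave it standing there, at rest, and do not disturb the other things on the bench.

Things in the scene. Friction and masses are not known exactly. Their poses are not given: they have to be found in the camera images.
- glue_bottle: Glue bottle, white with an orange label and orange nozzle, standing loose in front of the bay (a like one at the far left back is part of the room); 216 mm tall; round body 56 mm in diameter from the foot up to about 120 mm, narrowing above; 0.2 to 0.4 kg. Flat foot 48 mm across. It tips if pushed high; pushed 10 to 20 mm above the bench it slides. Origin at the centre of its underside, z up its axis.
- bay: Low three-sided bay of wooden cleats (16 mm thick, 30 high) fixed to the bench, which is its floor; no lip at the mouth. Origin at the centre of its floor. Own +x points in, to the back; the mouth faces own -x (to the robot's right, within 15 degrees). Inside: 100 mm deep (own x -50 mouth to +50 back), 96 wide (own y +-48). The bottle starts 165 to 210 mm out along own -x, up to 50 mm to either side.
- screw_jar: Jar of screws with a red lid, 66 mm in diameter, 95 mm tall, standing loose behind the bay's back (own x 125 to 165 mm); origin at the centre of its underside. Leave alone.
- stain_tin: Cream-coloured tin, 67 mm in diameter, 105 mm tall, standing loose behind the bay's back, beside the jar; origin at the centre of its underside. Leave alone.
- tape: Yellow and black tape measure, 38x74x65 mm, standing loose beyond the bottle; origin at the centre of its underside. Leave alone.
- screwdriver: Screwdriver with a red handle, 190 mm long, 27 mm thick, lying loose at the right; origin at the centre of its underside, x along its length. Leave alone.
- wedge: Beech wedge, 40x140x34 mm, lying loose at the right; origin at the centre of its underside. Leave alone.
Things that resemble listed ones, but are neither listed nor needed, are in the scene too. What is meant by the glue_bottle is not purple or red, and is the smaller of those in its own colour.

How it is judged:
At the end, for the whole second after the job is handed in: The glue bottle stands upright (within 3 degrees) and at rest on the bench inside the bay: its axis at least 27 mm behind the mouth line, so that its whole foot is between the side cleats (x of glue_bottle in the frame of bay between -0.023 and 0.026 m and y of glue_bottle in the frame of bay between -0.024 and 0.024 m and angle between glue_bottle's own z axis and vertical below 0.05 rad and height (world z) of glue_bottle below 0.004 m and linear speed of glue_bottle below 0.01 m/s and angular speed of glue_bottle below 0.1 rad/s); the robot touches nothing.
It fails at once if the bottle tips by more than 14 degrees (angle between glue_bottle's own z axis and vertical above 0.25 rad).
It fails at once if the bottle is lifted or carried (its foot 10 mm off the bench) (height (world z) of glue_bottle above 0.01 m).
It fails at once if the bottle is pinched or pressed hard (more than 20 N from the fingers) (contact force between the fingers and glue_bottle above 20 N).
It fails at once if another thing on the bench is moved more than 20 mm or knocked over (distance of any of screw_jar, stain_tin, tape, screwdriver, wedge from where it was at the start of the episode above 0.02 m).
It also fails if it takes over 48 s, if anything falls off the work surface, if the arm or the gripper's body presses on something with over 40 N, if the wrist force passes 120 N, or if a joint passes its speed limit or range.

## Working session

There is one attempt and no reset: what is moved stays moved. The work goes in short steps, Python scripts to look and compute and a tool call to move; the robot and the scene stay as the last step left them, time stands still between calls to the robot, and variables do not carry over. Pictures are saved under pics/ and viewed, at most 10 in all, crops included, and the job is handed in when it is done.

Besides the shell and the picture viewer there is one more tool, called after ">>>" as a command line: name --argument value ..., lists and objects as JSON in quotes. drive_tool: Moves the arm, as the interface text tells. Shifts and turns lie within -1 to 1; 1 stands for 40 cm of shift or pi rad of turn. Its arguments: {"type":"object","properties":{"increments":{"type":"array","items":{"type":"object","properties":{"dx":{"type":"number"},"dy":{"type":"number"},"dz":{"type":"number"},"ax":{"type":"number"},"ay":{"type":"number"},"az":{"type":"number"},"jaw":{"type":"number"}}}},"force":{"type":"number"}},"required":["increments"]}

```bash
mkdir -p pics
python3 - <<'E'
from station import arm
import cv2,json
for n in("scene","top"):
    cv2.imwrite(f"pics/{n}0.png",arm.snapshot(n)); c=arm.calibration(n); print(n,{k:(v.tolist() if hasattr(v,'tolist') else v) for k,v in c.items()})
s=arm.sense();print(s['t'],s['eef_pos'],s['ee_rot'],s['opening'])
E
```

```text
scene {'camera_matrix': [[409.3427509840761, 0.0, 318.5901605192855], [0.0, 409.3427509840761, 202.67847305650568], [0.0, 0.0, 1.0]], 'R': [[-0.967302612142059, -0.25350164241617096, 0.007910362536148078], [-0.19514182745273065, 0.7239687169117648, -0.6616562280456082], [0.16200408550884823, -0.6415654403296961, -0.7497656047412451]], 't': [0.5781045304814185, 0.18733854754210727, 1.0988008569419032]}
top {'camera_matrix': [[484.19163349172294, 0.0, 327.73455549030933], [0.0, 484.19163349172294, 199.1285355040055], [0.0, 0.0, 1.0]], 'R': [[-0.3806705573112039, -0.9246806994464052, 0.007451903628184401], [-0.8153920124571293, 0.3318560943485651, -0.47434944783864635], [0.43614881957594454, -0.1866470913650213, -0.8803051007846582]], 't': [0.18605362993001104, 0.5605523862825347, 1.2493451152785047]}
0.1 [ 0.26463048 -0.59292997  0.21760384] [[ 9.13157641e-01  4.07605471e-01 -9.49955778e-04]
 [ 4.07606578e-01 -9.13155272e-01  2.08026430e-03]
 [-1.95300183e-05 -2.28681746e-03 -9.99997385e-01]] 0.09302905833842007
```

View pics/scene0.png

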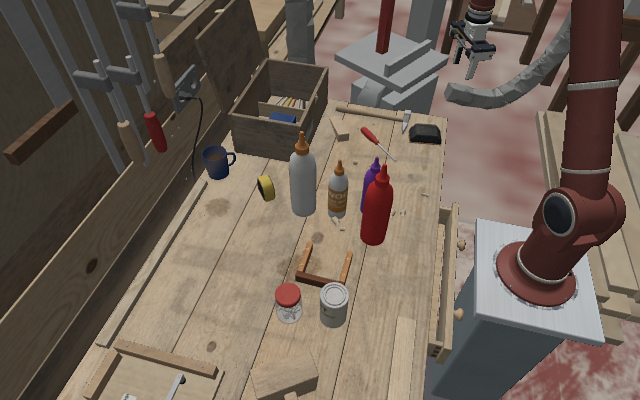

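View pics/top0.png

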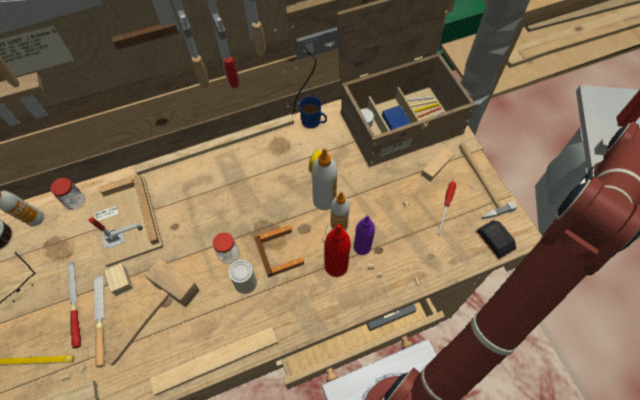

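The scene view shows the target (small white/orange) at about (338,190), with the bigger white one left of it at (302,180), purple (372,185), red (377,210) and the bay at (325,265). I'll enlarge both views to pick exact pixels.

Run:
```python
import cv2
a=cv2.imread("pics/scene0.png")[120:330,240:420]; b=cv2.imread("pics/top0.png")[140:300,200:400]
cv2.imwrite("pics/sc.png",cv2.resize(a,None,fx=2.85,fy=2.85,interpolation=2)[:,:]);cv2.imwrite("pics/tc.png",cv2.resize(b,None,fx=3.7,fy=3.7,interpolation=2))
```

```text
(no output)
```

View pics/sc.png

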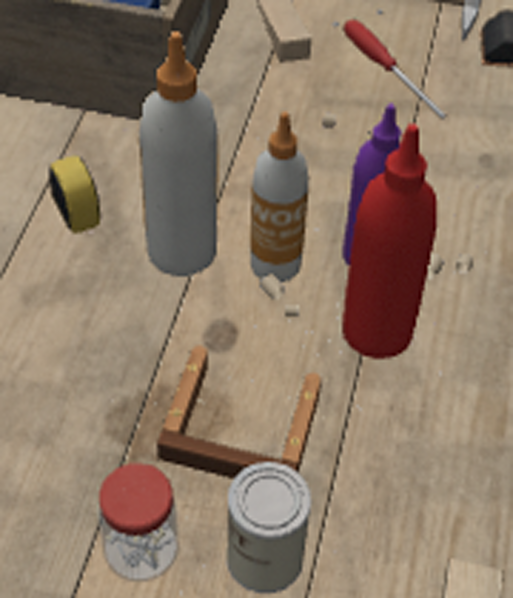

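View pics/tc.png

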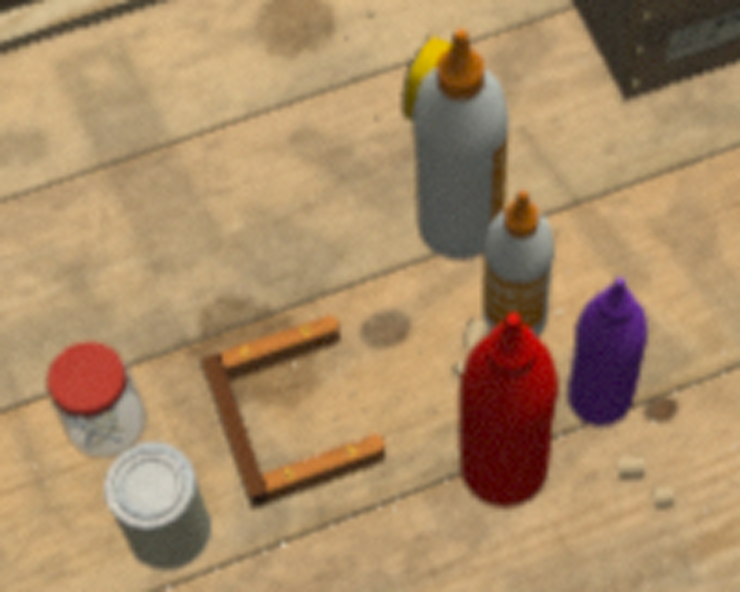

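The crops show the bay's cleat tops, nozzle tips and feet clearly. Next I cast rays through those pixels.

```bash
cat > h.py <<'E'
import numpy as np
from station import arm
def ray(n,p):
    c=arm.calibration(n);K,R,t=(np.array(c[k]) for k in("camera_matrix","R","t"))
    return -R.T@t.ravel(), R.T@np.linalg.solve(K,[p[0],p[1],1])
def plane(n,p,z):
    o,d=ray(n,p);return o+d*(z-o[2])/d[2]
def tri(p,q):
    o,d=ray("scene",p);e,f=ray("top",q)
    s=np.linalg.lstsq(np.c_[d,-f],e-o,rcond=None)[0];a=o+s[0]*d;b=e+s[1]*f
    return (a+b)/2,np.linalg.norm(a-b)
sc=lambda x,y:(240+x/2.85,120+y/2.85)
tc=lambda x,y:(200+x/3.7,140+y/3.7)
E
python3 - <<'E'
from h import *
np.set_printoptions(precision=3,suppress=True)
P=dict(Atip=((200,351),(337,323),.03),Aback=((172,428),(222,358),.03),Btip=((313,377),(382,440),.03),Bback=((293,460),(262,490),.03),
glue=((284,117),(522,195),.216),big=((175,36),(461,33),.3),red=((412,128),(513,316),.3),purple=((390,107),(619,281),.216),
jar=((136,492),(87,375),.095),tin=((269,497),(151,482),.105))
for k,(a,b,z) in P.items():
    print(k,plane("scene",sc(*a),z),plane("top",tc(*b),z),*tri(sc(*a),tc(*b)))
# foot front edges
for k,a,b in(("glue foot",(277,281),(515,335)),("big foot",(180,275),(458,255)),("red foot",(380,356),(503,505)),("purp foot",(350,266),(600,423))):
    print(k,plane("scene",sc(*a),0),plane("top",tc(*b),0))
for n in("scene","top"):print(n,ray(n,(320,200))[0])
s=arm.sense();print(s['eef_pos'])
E
```

```text
Atip [0.6   0.083 0.03 ] [0.596 0.076 0.03 ] [0.602 0.075 0.018] 0.00038101338142974595
Aback [0.602 0.173 0.03 ] [0.602 0.173 0.03 ] [0.601 0.174 0.031] 0.0002397076248619396
Btip [0.489 0.085 0.03 ] [0.487 0.079 0.03 ] [0.49  0.078 0.021] 0.0009580119749305952
Bback [0.488 0.177 0.03 ] [0.483 0.18  0.03 ] [0.485 0.179 0.031] 0.005179894937919528
glue [ 0.559 -0.061  0.216] [ 0.557 -0.065  0.216] [ 0.56  -0.067  0.21 ] 0.00015476025817365912
big [ 0.656 -0.046  0.3  ] [ 0.653 -0.056  0.3  ] [ 0.66  -0.059  0.289] 0.00037547038445265643
red [0.44  0.015 0.3  ] [ 0.433 -0.003  0.3  ] [ 0.441 -0.007  0.28 ] 0.0009047236833847408
purple [ 0.467 -0.099  0.216] [ 0.466 -0.102  0.216] [ 0.467 -0.103  0.213] 0.00024785783287056953
jar [0.6   0.277 0.095] [0.598 0.276 0.095] [0.6   0.276 0.092] 0.0013297586528208934
tin [0.493 0.259 0.105] [0.492 0.256 0.105] [0.494 0.257 0.101] 0.00029001939469490483
glue foot [ 0.552 -0.045 -0.   ] [ 0.544 -0.061  0.   ]
big foot [ 0.652 -0.026  0.   ] [ 0.631 -0.045 -0.   ]
red foot [0.432 0.022 0.   ] [0.41  0.006 0.   ]
purp foot [ 0.482 -0.084  0.   ] [ 0.445 -0.094  0.   ]
scene [0.418 0.716 0.943]
top [-0.017  0.219  1.364]
[ 0.265 -0.593  0.218]
```

Run:
```python
from h import *
np.set_printoptions(precision=3,suppress=True)
for k,p,z in(("sd handle end",(452,183),.013),("sd tip",(440,232),.005),("wedge1",(455,150),.034),("wedge2",(422,177),.034),("wedge3",(433,183),.0),("hammer head",(500,212),.01),("hammerh",(465,147),.01),("black",(483,228),.04),("black2",(494,258),0)):
    print(k,plane("top",p,z))
print(plane("scene",sc(85,232),0), plane("scene",sc(345,22),.013),plane("scene",sc(443,116),.003),"wedge",plane("scene",sc(280,60),0))
```

```text
sd handle end [ 0.556 -0.462  0.013]
sd tip [ 0.42  -0.346  0.005]
wedge1 [ 0.654 -0.523  0.034]
wedge2 [ 0.603 -0.373  0.034]
wedge3 [ 0.585 -0.411  0.   ]
hammer head [ 0.407 -0.552  0.01 ]
hammerh [ 0.664 -0.574  0.01 ]
black [ 0.371 -0.458  0.04 ]
black2 [ 0.284 -0.457  0.   ]
[ 0.768 -0.057  0.   ] [ 0.562 -0.47   0.013] [ 0.418 -0.339  0.003] wedge [ 0.628 -0.391  0.   ]
```

>>> drive_tool --increments '[{"dz": 0.25,"dx": 0.1,"az": -0.1336,"jaw": 0},{"dz": 0.3,"dx": 0.3,"dy": 0.15,"az": -0.1336,"jaw": 0},{"dz": 0.3,"dx": 0.7,"dy": 0.5,"az": -0.1336,"jaw": 0},{"dz": 0.3,"dx": 0.7,"dy": 0.5,"az": -0.1336,"jaw": 0},{"dz": 0.3,"dx": 0.7,"dy": 0.5,"az": -0.1336,"jaw": 0},{"dz": 0.3,"dx": 0.7,"dy": 0.5,"az": -0.1336,"jaw": 0},{"dz": 0.3,"dx": 0.7,"dy": 0.5,"az": -0.1336,"jaw": 0},{"dz": 0.3,"dx": 0.7,"dy": 0.5,"az": -0.1336,"jaw": 0},{"dz": 0.3,"dx": 0.7,"dy": 0.5,"az": -0.1336,"jaw": 0},{"dz": 0.3,"dx": 0.7,"dy": 0.5,"az": -0.1336,"jaw": 0},{"dz": 0.3,"dx": 0.7,"dy": 0.5,"az": -0.1336,"jaw": 0}]'

```text
invalid input at $.increments[0]: expected keys dx, dy, dz, ax, ay, az, jaw
```

>>> drive_tool --increments '[{"dx": 0.1,"dy": 0,"dz": 0.2,"ax": 0,"ay": 0,"az": -0.1336,"jaw": 0},{"dx": 0.25,"dy": 0.1,"dz": 0.3,"ax": 0,"ay": 0,"az": -0.1336,"jaw": 0},{"dx": 0.74,"dy": 0.8,"dz": 0.3,"ax": 0,"ay": 0,"az": -0.1336,"jaw": 0},{"dx": 0.74,"dy": 0.8,"dz": 0.3,"ax": 0,"ay": 0,"az": -0.1336,"jaw": 0},{"dx": 0.74,"dy": 0.8,"dz": 0.3,"ax": 0,"ay": 0,"az": -0.1336,"jaw": 0},{"dx": 0.74,"dy": 0.8,"dz": 0.3,"ax": 0,"ay": 0,"az": -0.1336,"jaw": 0},{"dx": 0.74,"dy": 0.8,"dz": 0.3,"ax": 0,"ay": 0,"az": -0.1336,"jaw": 0},{"dx": 0.74,"dy": 0.8,"dz": 0.3,"ax": 0,"ay": 0,"az": -0.1336,"jaw": 0},{"dx": 0.74,"dy": 0.8,"dz": 0.3,"ax": 0,"ay": 0,"az": -0.1336,"jaw": 0},{"dx": 0.74,"dy": 0.8,"dz": 0.3,"ax": 0,"ay": 0,"az": -0.1336,"jaw": 0},{"dx": 0.74,"dy": 0.8,"dz": 0.3,"ax": 0,"ay": 0,"az": -0.1336,"jaw": 0},{"dx": 0.74,"dy": 0.8,"dz": 0.3,"ax": 0,"ay": 0,"az": -0.1336,"jaw": 0},{"dx": 0.74,"dy": 0.8,"dz": 0.3,"ax": 0,"ay": 0,"az": -0.1336,"jaw": 0}]'

```text
t: 1.4
eef_pos: [0.5596, -0.2753, 0.3382]
ee_rot: [[1.0, -0.003, -0.002], [-0.003, -1.0, -0.001], [-0.002, 0.001, -1.0]]
force: [0.1, -0.8, -0.7]
opening: -0.0001
grasp_force: 0.0
```

>>> drive_tool --increments '[{"dx": 0,"dy": 0.15,"dz": 0,"ax": 0.239,"ay": 0,"az": 0,"jaw": 0},{"dx": 0,"dy": 0.15,"dz": 0,"ax": 0.239,"ay": 0,"az": 0,"jaw": 0},{"dx": 0,"dy": 0.15,"dz": 0,"ax": 0.239,"ay": 0,"az": 0,"jaw": 0},{"dx": 0,"dy": 0.15,"dz": 0,"ax": 0.239,"ay": 0,"az": 0,"jaw": 0},{"dx": 0,"dy": 0.15,"dz": 0,"ax": 0.239,"ay": 0,"az": 0,"jaw": 0},{"dx": 0,"dy": 0.15,"dz": 0,"ax": 0.239,"ay": 0,"az": 0,"jaw": 0},{"dx": 0,"dy": 0.15,"dz": 0,"ax": 0.239,"ay": 0,"az": 0,"jaw": 0},{"dx": 0,"dy": 0.15,"dz": 0,"ax": 0.239,"ay": 0,"az": 0,"jaw": 0}]'

```text
t: 2.2
eef_pos: [0.5614, -0.2123, 0.3404]
ee_rot: [[1.0, 0.004, 0.001], [0.002, -0.733, 0.681], [0.003, -0.681, -0.733]]
force: [0.3, 0.6, 1.6]
opening: 0.0005
grasp_force: 0.0
```

```bash
cat >> h.py <<'E'
import cv2
def tip(n,near):
    "nozzle tip pixel of the small white bottle near a predicted pixel, by orange mask"
    im=arm.snapshot(n);h=cv2.cvtColor(im,cv2.COLOR_BGR2HSV)
    m=cv2.inRange(h,(6,130,70),(22,255,255))
    k,l,st,c=cv2.connectedComponentsWithStats(m)
    out=[(np.hypot(*(c[i]-near)),i) for i in range(1,k) if st[i,4]>15]
    i=min(out)[1];ys,xs=np.where(l==i);t=ys.min()
    return im,(xs[ys<=t+1].mean(),t+.0),st[i].tolist(),c[i]
def proj(n,X):
    c=arm.calibration(n);q=np.array(c["camera_matrix"])@(np.array(c["R"])@X+np.array(c["t"]).ravel());return q[:2]/q[2]
def look(xy,save=None):
    r={}
    for n in("scene","top"):
        im,p,st,c=tip(n,proj(n,np.array([*xy,.195])));r[n]=p;print(n,np.round(p,1),st,plane(n,p,.214).round(4),'cen@.193',plane(n,c,.193).round(4))
        if save: cv2.imwrite(f"pics/{save}_{n}.png",im)
    X,e=tri(r["scene"],r["top"]);print("tip",X.round(4),round(e,4))
E
python3 - <<'E'
from h import *
look((.559,-.066),"a")
s=arm.sense();print(s['eef_pos'].round(4),s['joint_pos'].round(2),s['t'])
E
```

```text
scene [339.2 160. ] [335, 160, 9, 16, 93] [ 0.561  -0.0663  0.214 ] cen@.193 [ 0.5583 -0.0553  0.193 ]
top [335. 180.] [333, 180, 13, 24, 130] [ 0.6008 -0.0661  0.214 ] cen@.193 [ 0.5665 -0.0615  0.193 ]
tip [ 0.5701 -0.0525  0.2398] 0.0316
[ 0.5615 -0.2117  0.3408] [ 0.68  0.69 -0.13  1.17 -0.54  1.71 -0.96] 2.3
```

View pics/a_scene.png

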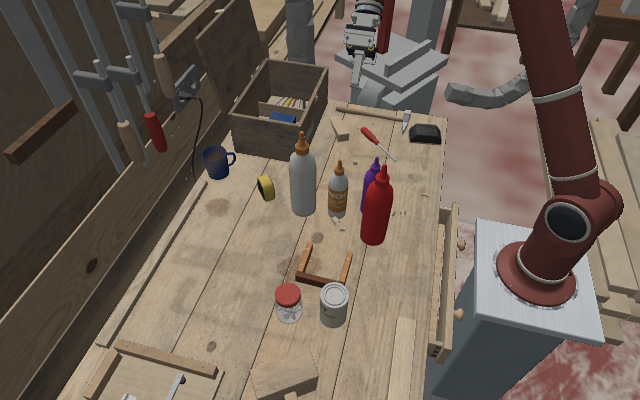

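The gripper is tilted and clear of everything; the scene view puts the nozzle tip at (339,160), so the bottle is at about (0.560,-0.066). Descending behind it.

>>> drive_tool --increments '[{"dx": 0,"dy": 0.1,"dz": -0.7,"ax": 0,"ay": 0,"az": 0,"jaw": 0},{"dx": 0,"dy": 0.1,"dz": -0.7,"ax": 0,"ay": 0,"az": 0,"jaw": 0},{"dx": 0,"dy": 0.1,"dz": -0.7,"ax": 0,"ay": 0,"az": 0,"jaw": 0},{"dx": 0,"dy": 0.1,"dz": -0.7,"ax": 0,"ay": 0,"az": 0,"jaw": 0},{"dx": 0,"dy": 0.1,"dz": -0.7,"ax": 0,"ay": 0,"az": 0,"jaw": 0},{"dx": 0,"dy": 0.1,"dz": -0.7,"ax": 0,"ay": 0,"az": 0,"jaw": 0},{"dx": 0,"dy": 0.1,"dz": -0.7,"ax": 0,"ay": 0,"az": 0,"jaw": 0},{"dx": 0,"dy": 0.1,"dz": -0.7,"ax": 0,"ay": 0,"az": 0,"jaw": 0},{"dx": 0,"dy": 0.1,"dz": -0.7,"ax": 0,"ay": 0,"az": 0,"jaw": 0}]'

```text
t: 3.2
eef_pos: [0.5629, -0.1743, 0.0615]
ee_rot: [[1.0, 0.004, 0.004], [0.0, -0.733, 0.68], [0.005, -0.68, -0.733]]
force: [0.4, -0.1, -0.0]
opening: 0.0002
grasp_force: 0.0
```

Run:
```python
from h import *
for n in("top",): im=arm.snapshot(n);cv2.imwrite("pics/b_top.png",im)
s=arm.sense();w=arm.snapshot("wrist");a=arm.snapshot("scene")
cv2.imwrite("pics/b.png",np.hstack([cv2.resize(im[80:320,230:530],(400,320)),cv2.resize(w,(400,320))]))
print(s['eef_pos'].round(4),s['joint_pos'].round(2),s['t'],s['force'])
```

```text
[ 0.5627 -0.1745  0.0614] [ 0.65  0.94 -0.14  1.5  -0.55  1.19 -0.69] 3.25 [-0.08221254 -0.44055549  0.52956331]
```

View pics/b.png

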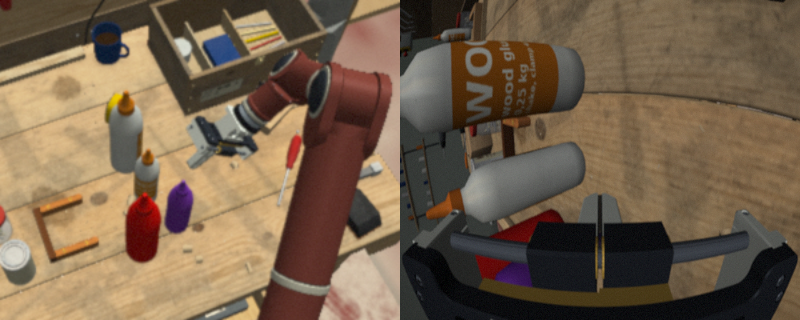

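The top view shows the gripper tilted behind the bottle, clear of purple and the big bottle; the wrist view shows the target's foot just ahead of the closed fingers. Lowering and advancing to near contact.

>>> drive_tool --increments '[{"dx": -0.005,"dy": 0,"dz": -0.06,"ax": 0,"ay": 0,"az": 0,"jaw": 0},{"dx": -0.005,"dy": 0,"dz": -0.11,"ax": 0,"ay": 0,"az": 0,"jaw": 0},{"dx": -0.005,"dy": 0,"dz": -0.11,"ax": 0,"ay": 0,"az": 0,"jaw": 0},{"dx": -0.005,"dy": 0.05,"dz": -0.11,"ax": 0,"ay": 0,"az": 0,"jaw": 0},{"dx": -0.005,"dy": 0.1,"dz": -0.11,"ax": 0,"ay": 0,"az": 0,"jaw": 0},{"dx": -0.005,"dy": 0.13,"dz": -0.11,"ax": 0,"ay": 0,"az": 0,"jaw": 0},{"dx": -0.005,"dy": 0.15,"dz": -0.11,"ax": 0,"ay": 0,"az": 0,"jaw": 0},{"dx": -0.005,"dy": 0.15,"dz": -0.11,"ax": 0,"ay": 0,"az": 0,"jaw": 0}]'

```text
t: 4.15
eef_pos: [0.5591, -0.1124, 0.0152]
ee_rot: [[1.0, 0.002, -0.001], [0.002, -0.731, 0.683], [0.001, -0.683, -0.731]]
force: [0.2, 0.5, -0.5]
opening: 0.0003
grasp_force: 0.0
```

Run:
```python
from h import *
print(np.array(arm.calibration("wrist")["hand_eye"]).round(3))
look((.56,-.066))
s=arm.sense();print(s['eef_pos'].round(4),s['t'],s['force'])
```

```text
[[-0.002 -0.958 -0.287  0.08 ]
 [ 1.    -0.002 -0.     0.   ]
 [-0.    -0.287  0.958 -0.165]
 [ 0.     0.     0.     1.   ]]
scene [339.7 159. ] [335, 159, 9, 17, 95] [ 0.5607 -0.0704  0.214 ] cen@.193 [ 0.558  -0.0551  0.193 ]
top [334.7 180. ] [333, 180, 13, 24, 133] [ 0.6011 -0.0652  0.214 ] cen@.193 [ 0.5668 -0.0617  0.193 ]
tip [ 0.5683 -0.0507  0.2447] 0.0305
[ 0.5591 -0.1146  0.0146] 4.25 [-0.86118988 -0.12495517  1.06975075]
```

Run:
```python
from h import *
a=cv2.imread("pics/a_scene.png")[0:110,320:420];t=arm.snapshot("top")[90:230,290:440];s=arm.snapshot("scene")[80:230,270:420]
cv2.imwrite("pics/c.png",np.hstack([cv2.resize(a,(250,275),interpolation=2),cv2.resize(t,(295,275),interpolation=2),cv2.resize(s,(275,275),interpolation=2)])[:,:800])
```

```text
(no output)
```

View pics/c.png

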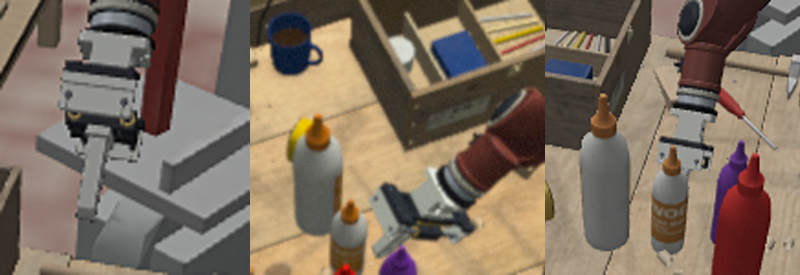

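The close-up shows a gripper body of about 75 mm with no visible camera protrusion, so the corridor is wide enough. Starting the gentle push.

>>> drive_tool --increments '[{"dx": 0.004,"dy": 0.01,"dz": 0,"ax": 0,"ay": 0,"az": 0,"jaw": 0},{"dx": 0.004,"dy": 0.02,"dz": 0,"ax": 0,"ay": 0,"az": 0,"jaw": 0},{"dx": 0.004,"dy": 0.03,"dz": 0,"ax": 0,"ay": 0,"az": 0,"jaw": 0},{"dx": 0.004,"dy": 0.04,"dz": 0,"ax": 0,"ay": 0,"az": 0,"jaw": 0},{"dx": 0.004,"dy": 0.05,"dz": 0,"ax": 0,"ay": 0,"az": 0,"jaw": 0},{"dx": 0.004,"dy": 0.06,"dz": 0,"ax": 0,"ay": 0,"az": 0,"jaw": 0},{"dx": 0.004,"dy": 0.06,"dz": 0,"ax": 0,"ay": 0,"az": 0,"jaw": 0}]'

```text
t: 5.05
eef_pos: [0.5606, -0.0891, 0.0147]
ee_rot: [[1.0, 0.001, -0.0], [0.001, -0.731, 0.682], [0.0, -0.682, -0.731]]
force: [-0.2, -0.1, -0.7]
opening: 0.0003
grasp_force: 0.2
```

```bash
cat > l.py <<'E'
from h import *
import sys
look((float(sys.argv[1]),float(sys.argv[2])),"z")
s=arm.sense();print(s['eef_pos'].round(4),s['t'],s['force'].round(2),s['joint_pos'].round(2))
E
python3 l.py .56 -.05
```

```text
scene [339. 162.] [334, 162, 9, 16, 98] [ 0.5598 -0.0587  0.214 ] cen@.193 [ 0.5584 -0.0478  0.193 ]
top [335.7 179. ] [333, 179, 10, 26, 135] [ 0.603 -0.069  0.214] cen@.193 [ 0.5666 -0.0569  0.193 ]
tip [ 0.573  -0.0556  0.2325] 0.0377
[ 0.5604 -0.0893  0.0146] 5.15 [-0.51  0.12  1.04] [ 0.58  0.97 -0.19  1.65 -0.62  0.99 -0.66]
```

>>> drive_tool --increments '[{"dx": 0,"dy": 0.01,"dz": 0,"ax": 0,"ay": 0,"az": 0,"jaw": 0},{"dx": 0,"dy": 0.02,"dz": 0,"ax": 0,"ay": 0,"az": 0,"jaw": 0},{"dx": 0,"dy": 0.03,"dz": 0,"ax": 0,"ay": 0,"az": 0,"jaw": 0},{"dx": 0,"dy": 0.04,"dz": 0,"ax": 0,"ay": 0,"az": 0,"jaw": 0},{"dx": 0,"dy": 0.05,"dz": 0,"ax": 0,"ay": 0,"az": 0,"jaw": 0},{"dx": 0,"dy": 0.06,"dz": 0,"ax": 0,"ay": 0,"az": 0,"jaw": 0},{"dx": 0,"dy": 0.07,"dz": 0,"ax": 0,"ay": 0,"az": 0,"jaw": 0},{"dx": 0,"dy": 0.075,"dz": 0,"ax": 0,"ay": 0,"az": 0,"jaw": 0},{"dx": 0,"dy": 0.075,"dz": 0,"ax": 0,"ay": 0,"az": 0,"jaw": 0}]'

```text
t: 6.05
eef_pos: [0.5604, -0.0588, 0.0148]
ee_rot: [[1.0, 0.001, -0.001], [0.001, -0.731, 0.683], [-0.0, -0.683, -0.731]]
force: [-0.3, -0.2, -0.3]
opening: 0.0002
grasp_force: 0.1
```

```bash
python3 l.py .56 -.025
```

```text
scene [336.2 169. ] [332, 169, 9, 17, 102] [ 0.5609 -0.0312  0.214 ] cen@.193 [ 0.5573 -0.0184  0.193 ]
top [328. 196.] [324, 196, 9, 13, 83] [ 0.5615 -0.029   0.214 ] cen@.193 [ 0.5525 -0.0258  0.193 ]
tip [ 0.5603 -0.0285  0.2166] 0.0002
[ 0.5604 -0.0591  0.0148] 6.15 [ 0.47 -0.85  0.94] [ 0.55  0.96 -0.21  1.69 -0.65  0.94 -0.66]
```

>>> drive_tool --increments '[{"dx": 0,"dy": 0.01,"dz": 0,"ax": 0,"ay": 0,"az": 0,"jaw": 0},{"dx": 0,"dy": 0.02,"dz": 0,"ax": 0,"ay": 0,"az": 0,"jaw": 0},{"dx": 0,"dy": 0.03,"dz": 0,"ax": 0,"ay": 0,"az": 0,"jaw": 0},{"dx": -0.001,"dy": 0.04,"dz": 0,"ax": 0,"ay": 0,"az": 0,"jaw": 0},{"dx": -0.002,"dy": 0.05,"dz": 0,"ax": 0,"ay": 0,"az": 0,"jaw": 0},{"dx": -0.003,"dy": 0.06,"dz": 0,"ax": 0,"ay": 0,"az": 0,"jaw": 0},{"dx": -0.003,"dy": 0.07,"dz": 0,"ax": 0,"ay": 0,"az": 0,"jaw": 0},{"dx": -0.004,"dy": 0.08,"dz": 0,"ax": 0,"ay": 0,"az": 0,"jaw": 0},{"dx": -0.004,"dy": 0.08,"dz": 0,"ax": 0,"ay": 0,"az": 0,"jaw": 0}]'

```text
t: 7.05
eef_pos: [0.5587, -0.0263, 0.0149]
ee_rot: [[1.0, 0.001, -0.001], [0.001, -0.73, 0.683], [-0.0, -0.683, -0.73]]
force: [0.1, -0.5, -0.4]
opening: 0.0004
grasp_force: 0.4
```

```bash
python3 l.py .558 .003
```

```text
scene [334.2 178. ] [330, 178, 9, 17, 102] [0.5584 0.0018 0.214 ] cen@.193 [0.5552 0.0146 0.193 ]
top [317.3 201. ] [314, 201, 9, 12, 83] [0.5582 0.0035 0.214 ] cen@.193 [0.5517 0.0057 0.193 ]
tip [0.5578 0.0037 0.2157] 0.0007
[ 0.5588 -0.027   0.0148] 7.15 [-0.22  0.42 -0.42] [ 0.51  0.95 -0.23  1.74 -0.68  0.89 -0.67]
```

>>> drive_tool --increments '[{"dx": 0,"dy": 0.01,"dz": 0,"ax": 0,"ay": 0,"az": 0,"jaw": 0},{"dx": 0,"dy": 0.02,"dz": 0,"ax": 0,"ay": 0,"az": 0,"jaw": 0},{"dx": -0.001,"dy": 0.03,"dz": 0,"ax": 0,"ay": 0,"az": 0,"jaw": 0},{"dx": -0.002,"dy": 0.04,"dz": 0,"ax": 0,"ay": 0,"az": 0,"jaw": 0},{"dx": -0.003,"dy": 0.05,"dz": 0,"ax": 0,"ay": 0,"az": 0,"jaw": 0},{"dx": -0.004,"dy": 0.06,"dz": 0,"ax": 0,"ay": 0,"az": 0,"jaw": 0},{"dx": -0.005,"dy": 0.07,"dz": 0,"ax": 0,"ay": 0,"az": 0,"jaw": 0},{"dx": -0.006,"dy": 0.08,"dz": 0,"ax": 0,"ay": 0,"az": 0,"jaw": 0},{"dx": -0.006,"dy": 0.08,"dz": 0,"ax": 0,"ay": 0,"az": 0,"jaw": 0}]'

```text
t: 8.05
eef_pos: [0.5562, 0.0057, 0.0149]
ee_rot: [[1.0, 0.001, -0.001], [0.001, -0.73, 0.683], [-0.0, -0.683, -0.73]]
force: [-0.6, -0.1, 0.1]
opening: 0.0003
grasp_force: 0.4
```

```bash
python3 l.py .555 .035
```

```text
scene [332.2 187. ] [327, 187, 10, 17, 107] [0.556  0.0334 0.214 ] cen@.193 [0.5532 0.0464 0.193 ]
top [306.7 206. ] [303, 206, 9, 12, 85] [0.5548 0.0354 0.214 ] cen@.193 [0.5489 0.0378 0.193 ]
tip [0.555  0.0353 0.2153] 0.0016
[0.5563 0.005  0.0148] 8.15 [-0.08  0.27 -0.78] [ 0.48  0.94 -0.25  1.78 -0.71  0.83 -0.67]
```

View pics/z_top.png

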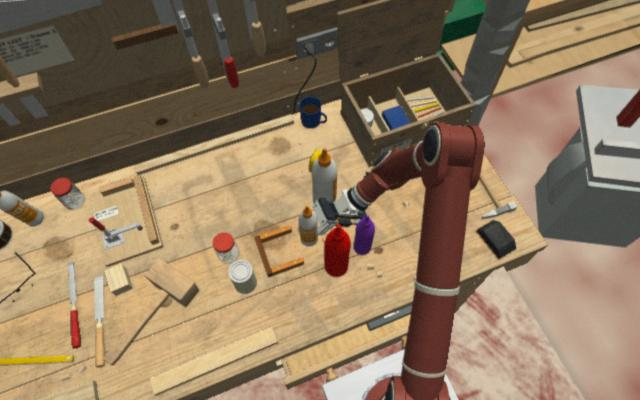

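The top view shows the bottle upright at (307,225), approaching the bay mouth, with the arm clear. Continuing.

>>> drive_tool --increments '[{"dx": 0,"dy": 0.01,"dz": 0,"ax": 0,"ay": 0,"az": 0,"jaw": 0},{"dx": 0,"dy": 0.02,"dz": 0,"ax": 0,"ay": 0,"az": 0,"jaw": 0},{"dx": 0,"dy": 0.03,"dz": 0,"ax": 0,"ay": 0,"az": 0,"jaw": 0},{"dx": -0.001,"dy": 0.04,"dz": 0,"ax": 0,"ay": 0,"az": 0,"jaw": 0},{"dx": -0.002,"dy": 0.05,"dz": 0,"ax": 0,"ay": 0,"az": 0,"jaw": 0},{"dx": -0.003,"dy": 0.06,"dz": 0,"ax": 0,"ay": 0,"az": 0,"jaw": 0},{"dx": -0.004,"dy": 0.07,"dz": 0,"ax": 0,"ay": 0,"az": 0,"jaw": 0},{"dx": -0.005,"dy": 0.08,"dz": 0,"ax": 0,"ay": 0,"az": 0,"jaw": 0},{"dx": -0.006,"dy": 0.09,"dz": 0,"ax": 0,"ay": 0,"az": 0,"jaw": 0},{"dx": -0.007,"dy": 0.1,"dz": 0,"ax": 0,"ay": 0,"az": 0,"jaw": 0},{"dx": -0.007,"dy": 0.1,"dz": 0,"ax": 0,"ay": 0,"az": 0,"jaw": 0}]'

```text
t: 9.25
eef_pos: [0.5534, 0.0456, 0.0149]
ee_rot: [[1.0, 0.001, -0.001], [0.001, -0.73, 0.683], [-0.0, -0.683, -0.73]]
force: [-0.1, -0.4, -1.2]
opening: 0.0005
grasp_force: 0.4
```

```bash
python3 l.py .552 .075
```

```text
scene [329.8 199. ] [325, 199, 10, 17, 110] [0.5524 0.0735 0.214 ] cen@.193 [0.5503 0.0855 0.193 ]
top [293. 211.] [289, 211, 10, 13, 85] [0.5546 0.0746 0.214 ] cen@.193 [0.546 0.077 0.193]
tip [0.5526 0.0752 0.2165] 0.0015
[0.5535 0.0451 0.0148] 9.35 [0.26 0.98 0.26] [ 0.44  0.93 -0.28  1.82 -0.76  0.77 -0.68]
```

>>> drive_tool --increments '[{"dx": 0,"dy": 0.01,"dz": 0,"ax": 0,"ay": 0,"az": 0,"jaw": 0},{"dx": 0,"dy": 0.02,"dz": 0,"ax": 0,"ay": 0,"az": 0,"jaw": 0},{"dx": 0,"dy": 0.03,"dz": 0,"ax": 0,"ay": 0,"az": 0,"jaw": 0},{"dx": -0.001,"dy": 0.04,"dz": 0,"ax": 0,"ay": 0,"az": 0,"jaw": 0},{"dx": -0.002,"dy": 0.05,"dz": 0,"ax": 0,"ay": 0,"az": 0,"jaw": 0},{"dx": -0.003,"dy": 0.06,"dz": 0,"ax": 0,"ay": 0,"az": 0,"jaw": 0},{"dx": -0.004,"dy": 0.07,"dz": 0,"ax": 0,"ay": 0,"az": 0,"jaw": 0},{"dx": -0.005,"dy": 0.08,"dz": 0,"ax": 0,"ay": 0,"az": 0,"jaw": 0},{"dx": -0.006,"dy": 0.09,"dz": 0,"ax": 0,"ay": 0,"az": 0,"jaw": 0},{"dx": -0.007,"dy": 0.1,"dz": 0,"ax": 0,"ay": 0,"az": 0,"jaw": 0},{"dx": -0.007,"dy": 0.11,"dz": 0,"ax": 0,"ay": 0,"az": 0,"jaw": 0},{"dx": -0.008,"dy": 0.12,"dz": 0,"ax": 0,"ay": 0,"az": 0,"jaw": 0},{"dx": -0.008,"dy": 0.12,"dz": 0,"ax": 0,"ay": 0,"az": 0,"jaw": 0}]'

```text
t: 10.65
eef_pos: [0.5502, 0.0936, 0.0149]
ee_rot: [[1.0, 0.001, -0.001], [0.001, -0.73, 0.683], [-0.0, -0.683, -0.73]]
force: [0.7, -0.8, 0.2]
opening: 0.0006
grasp_force: 0.4
```

```bash
python3 l.py .549 .122
python3 - <<'E'
import cv2,numpy as np
a=cv2.imread("pics/z_scene.png")[170:310,270:390];t=cv2.imread("pics/z_top.png")[190:290,210:330]
cv2.imwrite("pics/d.png",np.hstack([cv2.resize(a,(360,420),interpolation=2),cv2.resize(t,(420,350),interpolation=2)[:, :].copy() if 0 else cv2.copyMakeBorder(cv2.resize(t,(420,350),interpolation=2),0,70,0,0,0)]))
E
```

```text
scene [326.2 214. ] [321, 214, 10, 17, 117] [0.5494 0.1212 0.214 ] cen@.193 [0.5473 0.1332 0.193 ]
top [276. 218.] [273, 218, 10, 13, 87] [0.5521 0.1234 0.214 ] cen@.193 [0.5433 0.1245 0.193 ]
tip [0.5493 0.124  0.2181] 0.0014
[0.5503 0.0931 0.0148] 10.75 [ 0.35 -0.24 -0.54] [ 0.39  0.93 -0.32  1.87 -0.81  0.69 -0.68]
```

View pics/d.png

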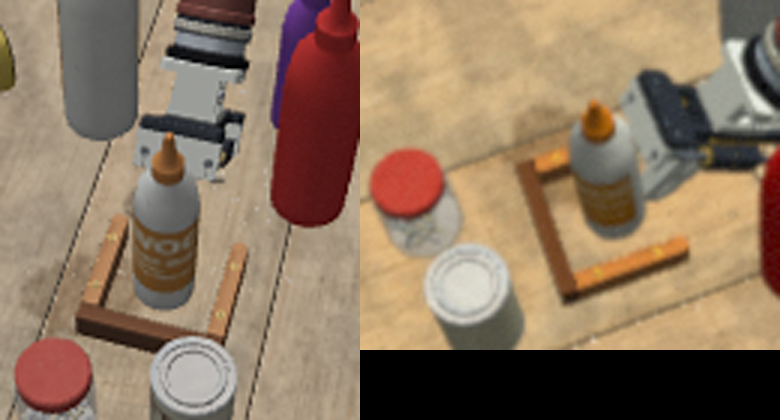

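Both views show the bottle upright inside the bay at about (0.549,0.123), against a bay centre of about (0.544,0.127). Backing straight off.

>>> drive_tool --increments '[{"dx": 0,"dy": -0.005,"dz": 0,"ax": 0,"ay": 0,"az": 0,"jaw": 0},{"dx": 0,"dy": -0.015,"dz": 0,"ax": 0,"ay": 0,"az": 0,"jaw": 0},{"dx": 0,"dy": -0.03,"dz": 0,"ax": 0,"ay": 0,"az": 0,"jaw": 0},{"dx": 0.002,"dy": -0.05,"dz": 0.005,"ax": 0,"ay": 0,"az": 0,"jaw": 0},{"dx": 0.004,"dy": -0.08,"dz": 0.01,"ax": 0,"ay": 0,"az": 0,"jaw": 0},{"dx": 0.006,"dy": -0.11,"dz": 0.01,"ax": 0,"ay": 0,"az": 0,"jaw": 0},{"dx": 0.008,"dy": -0.14,"dz": 0.02,"ax": 0,"ay": 0,"az": 0,"jaw": 0},{"dx": 0.008,"dy": -0.14,"dz": 0.02,"ax": 0,"ay": 0,"az": 0,"jaw": 0},{"dx": 0.008,"dy": -0.14,"dz": 0.02,"ax": 0,"ay": 0,"az": 0,"jaw": 0}]'

```text
t: 11.65
eef_pos: [0.5539, 0.0361, 0.0228]
ee_rot: [[1.0, -0.0, 0.001], [-0.001, -0.731, 0.682], [0.0, -0.682, -0.731]]
force: [0.1, 1.4, -0.8]
opening: 0.0006
grasp_force: 0.0
```

```bash
python3 l.py .549 .123
python3 - <<'E'
from h import *
# foot front edge in both views vs. bay inner back edge, by dark-brown/ orange cleat mask in scene: mouth ends
h=cv2.cvtColor(cv2.imread("pics/z_top.png"),cv2.COLOR_BGR2HSV)
m=cv2.inRange(h,(4,130,60),(16,255,255));m[:,:240]=0;m[:,310:]=0;m[:225]=0;m[285:]=0
k,l,st,c=cv2.connectedComponentsWithStats(m)
for i in range(1,k):
    if st[i,4]>30:
        b=cv2.boxPoints(cv2.minAreaRect(np.argwhere(l==i)[:,::-1].astype(np.float32)));print(st[i],[plane("top",p,.03)[:2].round(3).tolist() for p in b])
E
```

```text
scene [326. 214.] [321, 214, 10, 17, 120] [0.5498 0.1213 0.214 ] cen@.193 [0.5475 0.1326 0.193 ]
top [276. 218.] [273, 218, 10, 13, 89] [0.5521 0.1234 0.214 ] cen@.193 [0.543  0.1245 0.193 ]
tip [0.5497 0.1239 0.2177] 0.0011
[0.5535 0.0373 0.0229] 11.75 [-0.12  0.45 -0.63] [ 0.45  0.92 -0.28  1.82 -0.75  0.79 -0.68]
[274 225   9   6  39] [[0.623, 0.122], [0.614, 0.099], [0.598, 0.105], [0.607, 0.127]]
[255 231  49  44 522] [[0.613, 0.19], [0.611, 0.072], [0.473, 0.079], [0.476, 0.192]]
```

```bash
python3 -c "
from station import arm
print(arm.close_job())"
```

```text
the job is handed in; nothing more can be done
None
```

The glue bottle stands upright at rest inside the bay, about 3 mm short of its centre in depth and 6 mm off to one side; the gripper is backed clear, nothing else looked disturbed in the views I checked, and the job was handed in at about 12 s with no verdict returned.

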